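# Bring out the tall menu board

### The job

Three thin menu boards stand on edge in the slotted wooden rack. Slide the tall arch-topped board up out of its slot and stand it upright, foot down, in the long channel of the wooden display stand, lowering it until its foot is on the channel's floor before you let go. Either face may point forward; leave the two low boards in the rack.

Things in the scene. Friction and masses are not known exactly. Their poses are not given: they have to be found in the camera images.
- tall_board_mid (a point): Centre of the tall menu board, loose, 0.1 kg: flat wood, black panels on both faces, 8 mm thick (its x), 100 mm wide (y), 170 mm tall (z, up), half-round top of 50 mm radius. Point 85 mm above foot, 85 mm below top edge. Starts upright in a slot of the rack, lowest 40 mm inside; comes straight up. Pinch its thickness below the top; the boards beside it are 55 mm lower, 42 mm of air between
- display_stand: Fixed wooden stand, 80 x 170 mm, 53 mm high. Origin: centre of its underside, on the counter; z up. A channel along its y, centred over the origin: 14 mm wide (x), 150 mm long between end walls 41 mm high, floor 10 mm above the counter; walls upright to 40 mm above the counter, then flared at 45 degrees to a mouth about 40 mm wide. A board let go in it leans up to 12 degrees
- low_arch_board_mid (a point): Centre of a low arch-topped board that stays in the rack: like the tall one but 115 mm tall; point 57 mm above its foot; x across its 8 mm thickness, z up. The rack: fixed, light wood, 170 x 150 mm, 51 mm high; three slots 50 mm apart, 11 mm wide, open at the top, floor 10 mm above the counter
- low_square_board_mid (a point): Centre of a low rectangular board that stays in the rack: 8 mm thick (x), 100 mm wide (y), 110 mm tall (z up); point 55 mm above its foot

How it is judged:
By the outcome, as a careful person would: the job done as asked, in the order asked, and still so for the second after the job is handed in, with the robot touching nothing.
It also fails if it takes over 38 s, if anything falls off the work surface, if the arm or the gripper's body presses on something with over 40 N, if the wrist force passes 120 N, or if a joint passes its speed limit or range.

### The arm

A 7-joint arm with a two-finger parallel gripper is mounted at the origin on a cart in front of the work surface, level with it; the furniture and walls round the work are solid. World frame = base frame: x ahead of the robot, y to its left, z up, the work surface at z = 0. Lengths are in m, angles in rad, forces in N, time in s.
With the tool pointing down it reaches from about 0.4 to 0.85 m from the base axis. Payload 4.5 kg.
Tool frame: the origin (TCP) lies at the very end of the fingers, on their centre line; the grasp point (between the pads) lies 19 mm behind it; z points along the fingers, y is the line along which they close (so a half turn about z gives the same grasp; the last joint's range is limited). The gripper opens to 88 mm and grips with 3 to 60 N. Pads are 18 mm wide; open, the fingers measure 123 mm over their backs; the gripper's body (75 mm by 187 mm) begins 45 mm behind the grasp point.
Start: joints at [-1.312, 0.689, -0.195, 1.565, 0.157, 0.902, -0.215], TCP at [0.139, 0.609, 0.206] pointing down, gripper open.
Joint ranges: [-3.01, 3.01], [-0.46, 2.08], [-1.47, 1.51], [0.13, 2.56], [-1, 4.14], [0.04, 2.09], [-2.66, 2.66]. Speed limits (rad/s): [2.57, 2.57, 3.14, 3.14, 3.14, 3.14, 3.14].

### API

Orientations are given as a unit quaternion [x, y, z, w].
In Python, from plant import r, eyes, nets gives the robot as it stands.
- The arm moves only by the shell command python3 -m pendant 'ROWS' [FORCE]. ROWS is JSON, a list of rows, each an object of numbers: "claw": the opening, from 0 (shut) to 1 (fully open); "dx", "dy", "dz": the shift along the world's x, y, z in mm; "twist": the turn about the world's z in rad. In form: [{"claw": .., "dx": .., "dy": .., "dz": .., "twist": ..}, ...]. A call has 1 to 8 rows; each row is the pose to reach, as a shift and turn from the pose commanded when the call began; what a row does not reach only later rows make up. A row lasts 1/10 s, in which the tool goes at most 50 mm and 8.59 degrees, less where a joint would pass 70% of its speed; a pose out of reach is approached as far as the arm can. A call with a gripper value outside its range is refused whole. The fingers move at their own pace and stop on an object; FORCE is the grip in N (left out, the last holds). Time passes only in rows, so rows that repeat a pose let the fingers close. It gives the time, the measured TCP pose, the force, the opening and the grip force at its end, in the units of the state.
- r.get_state(): the state, without advancing time (a new reading comes with each control period).
- eyes.snapshot(name): name is "scene" or "top" or "wrist"; returns (picture, depth): 384x512x3 uint8, blue, green, red; 384x512 float32, m along the optical axis (not along the pixel's ray), 0 where there is no reading.
- eyes.camera_info(name): a dict with "K" (3x3 intrinsics, pixels), "world_to_cam" (4x4, takes a point from world to camera coordinates); the wrist camera has in their place "T_tool_cam" (4x4, takes a point from camera to tool coordinates, whose origin is the TCP and whose axes are the flange's). Camera axes: x right, y down, z forward; pixel columns grow to the right and rows downward; lengths in m; the calibration is good to about 2 mm. A picture is of the moment at which its call begins: read the wrist's pose just before it. camera_info takes no time and is no camera call.
- r.finish_job(): hands the job in; it is judged then, once.
Trained networks look in the newest picture that a camera, given by its name, has taken for a name from the list of things; names that differ only in an ending like _2 or _b are one class to them, and where a whole thing is asked for, a point or a joint stands for the part that bears it (a point fixed in the world has none). Each returns a list of dicts, best first, with "confidence" (0 to 1); they miss things now and then, are a little off and sometimes report something else, mostly with a low value. They report only what shows in the picture. A call takes as long as a camera call.
- nets.spot_in(camera, query): "box" ([left, top, width, height] as shares, 0 to 1, of the picture: columns of its width, rows of its height, round what is visible of it).
- nets.place_of(camera, query): "position" ([column, row] as shares, 0 to 1, of the picture: columns of its width, rows of its height: a listed point, or the origin of a listed thing).
The state is a dict: "clock": time; "q": joint angles; "qd": joint speeds; "joint_torque": joint torques, N m; "tool_pos": TCP position; "eef_rot": TCP orientation; "contact_force": force on the tool from outside, world axes, zero at the start; "moment": the same for the moment, N m; "opening": opening from 0.0 (shut) to 1.0 (fully open); "finger_force": force on a finger pad.
Only numpy, scipy, OpenCV 4.12 (cv2) and the standard library are available. Lean on these libraries where they do the work, as an engineer would, in place of code of your own. Each camera call takes 0.05 s, during which the arm holds its last target. There are 200 camera calls.

## Working session

There is one attempt and no reset: what is moved stays moved. The work goes in short steps, Python scripts to look and compute and a shell command to move; the robot and the scene stay as the last step left them, time stands still between calls to the robot, and variables do not carry over. Pictures are saved under pics/ and viewed, at most 10 in all, crops included, and the job is handed in when it is done.

```bash
mkdir -p pics
cat > h.py <<'E'
import numpy as np, cv2
from plant import r, eyes, nets
from scipy.spatial.transform import Rotation as R
def w2c_inv(name, st=None):
    i=eyes.camera_info(name)
    if name!='wrist': return np.array(i['K']),np.linalg.inv(np.array(i['world_to_cam']))
    T=np.eye(4);T[:3,:3]=R.from_quat(st['eef_rot']).as_matrix();T[:3,3]=st['tool_pos']
    return np.array(i['K']),T@np.array(i['T_tool_cam'])
def cloud(name):
    st=r.get_state(); p,d=eyes.snapshot(name); K,T=w2c_inv(name,st)
    v,u=np.mgrid[:384,:512]
    c=np.stack([(u-K[0,2])/K[0,0]*d,(v-K[1,2])/K[1,1]*d,d],-1)
    W=c@T[:3,:3].T+T[:3,3]; W[d<=0]=np.nan
    return p,d,W
E
python3 - <<'E'
from h import *
s=r.get_state(); print(s['clock'],s['tool_pos'],s['eef_rot'],s['opening'])
ims=[]
for n in ['scene','top']:
    p,d,W=cloud(n); ims.append(p)
    np.save(n+'.npy',W)
    for q in ['tall_board_mid','display_stand','low_arch_board_mid','low_square_board_mid']:
        for f in nets.place_of(n,q)[:2]:
            c,rw=f['position']; u,v=int(c*512),int(rw*384); print(n,q,f['confidence'],u,v,W[min(v,383),min(u,511)].round(3))
cv2.imwrite('pics/a.png',cv2.resize(np.hstack(ims),(800,300)))
cv2.imwrite('pics/top.png',cv2.resize(ims[1],(800,600)))
E
```

```text
0.0 [0.13923397 0.60857211 0.20500869] [ 1.12148955e-01  9.93690968e-01 -9.33152122e-04 -3.31876006e-05] 0.9993761435589462
scene tall_board_mid 0.67 194 131 [0.475 0.201 0.102]
scene display_stand 0.97 309 282 [ 0.524 -0.242  0.048]
scene low_arch_board_mid 0.66 222 118 [0.567 0.248 0.066]
scene low_square_board_mid 0.77 209 129 [0.52  0.223 0.07 ]
top tall_board_mid 0.94 150 211 [0.478 0.199 0.141]
top display_stand 0.85 340 177 [ 0.551 -0.222  0.029]
top low_arch_board_mid 0.67 141 166 [0.575 0.223 0.114]
top low_square_board_mid 0.8 148 189 [0.527 0.212 0.098]
```

View pics/a.png

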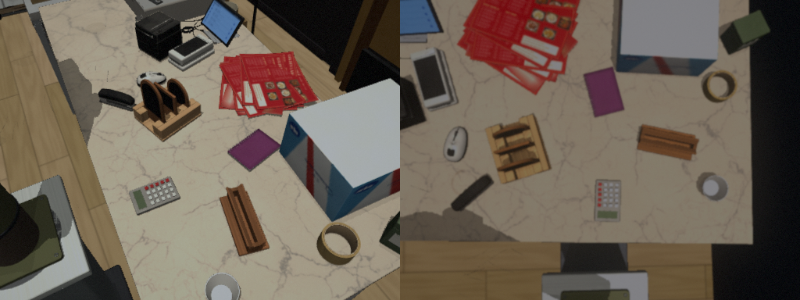

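Run:
```python
from h import *
def rect(n,P):
    (c,s,a)=cv2.minAreaRect(P.astype(np.float32)*1000); print(n,len(P),np.round(c,1),np.round(s,1),round(a,1))
for n in ['scene','top']:
    W=np.load(n+'.npy').reshape(-1,3); x,y,z=W.T
    rk=(abs(x-.53)<.13)&(abs(y-.22)<.13)
    t=W[rk&(z>.135)&(z<.2)]; rect(n+' tall',t[:,:2]); print(t[:,2].max(), t[:,2].min())
    print(' regress dx/dy, by z:',[(zz,t[abs(t[:,2]-zz)<.005].mean(0).round(4)) for zz in(.14,.15,.16,.17,.178) if (abs(t[:,2]-zz)<.005).any()])
    rect(n+' rack',W[rk&(z>.04)&(z<.056)][:,:2])
    st=(abs(x-.54)<.13)&(abs(y+.23)<.13)
    rect(n+' stand',W[st&(z>.02)&(z<.06)][:,:2]); 
    rect(n+' ends/top',W[st&(z>.048)&(z<.06)][:,:2])
    b=W[(z>.1)&(x>.5)&(y<.1)&(x<1.2)&(y>-.6)]; print('box min',b.min(0),b.max(0))
I=cv2.imread('pics/top.png'); a=cv2.resize(I[160:300,160:320],(400,350)); b=cv2.resize(I[220:340,460:620],(400,300))
b=cv2.copyMakeBorder(b,0,50,0,0,0); cv2.imwrite('pics/b.png',np.hstack([a,b]))
```

```text
scene tall 365 [478.6 202.3] [10.1 95.8] 16.7
0.1813412432653646 0.1350979334008211
 regress dx/dy, by z: [(0.14, array([0.478 , 0.1945, 0.1399])), (0.15, array([0.4776, 0.1963, 0.1501])), (0.16, array([0.4787, 0.1934, 0.1603])), (0.17, array([0.4786, 0.1966, 0.1703])), (0.178, array([0.4785, 0.2017, 0.1764]))]
scene rack 1448 [513.2 258.4] [172.1 238. ] 17.0
scene stand 1996 [ 517.3 -264.1] [257.3 104.2] 55.5
scene ends/top 779 [ 518.7 -262.5] [253.3 103.1] 56.0
box min [ 0.74390086 -0.44445537  0.10000118] [ 1.11078927 -0.08042583  0.17096634]
top tall 256 [480.4 206. ] [ 8.6 96.4] 16.1
0.18113129839392428 0.13511809958595022
 regress dx/dy, by z: [(0.14, array([0.4822, 0.1907, 0.1404])), (0.15, array([0.4812, 0.1966, 0.1509])), (0.16, array([0.4802, 0.2029, 0.161 ])), (0.17, array([0.4806, 0.2022, 0.1705])), (0.178, array([0.4802, 0.2067, 0.177 ]))]
top rack 2664 [515.1 261.8] [173.3 235.5] 17.5
top stand 1257 [ 518.3 -261.9] [258.7 105.4] 55.1
top ends/top 582 [ 525.2 -252.6] [236.3  98. ] 57.4
box min [ 0.74522502 -0.50887771  0.1000431 ] [ 0.93135161 -0.0775404   0.17425202]
```

View pics/b.png

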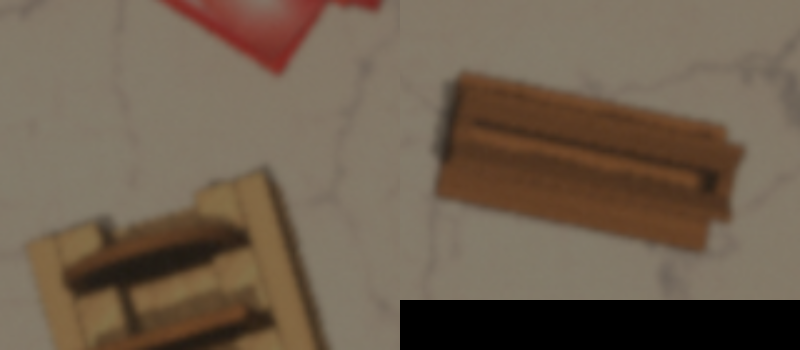

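```bash
python3 -m pendant '[{"claw":1,"dx":15,"dy":-20,"dz":20,"twist":-0.06},{"claw":1,"dx":45,"dy":-54,"dz":45,"twist":-0.17},{"claw":1,"dx":75,"dy":-90,"dz":60,"twist":-0.28},{"claw":1,"dx":105,"dy":-125,"dz":70,"twist":-0.39},{"claw":1,"dx":135,"dy":-161,"dz":70,"twist":-0.5},{"claw":1,"dx":165,"dy":-197,"dz":70,"twist":-0.61},{"claw":1,"dx":190,"dy":-226,"dz":70,"twist":-0.72},{"claw":1,"dx":205,"dy":-244,"dz":70,"twist":-0.78}]' 30
python3 - <<'E'
from h import *
for n,g in [('scene',[.53,-.23]),('top',[.545,-.222])]:
    W=np.load(n+'.npy'); m=(W[...,2]>.02)&(W[...,2]<.065)&(abs(W[...,0]-.54)<.15)&(abs(W[...,1]+.23)<.15)
    k,l,s,c=cv2.connectedComponentsWithStats(m.astype(np.uint8))
    for i in range(1,k):
        if s[i,4]>100:
            P=W[l==i]; cc,sz,a=cv2.minAreaRect(P[:,:2].astype(np.float32)*1000); print(n,s[i],np.round(cc,1),np.round(sz,1),round(a,1),np.percentile(P[:,2],98))
E
```

```text
clock: 1.3
tool_pos: [0.3467, 0.3622, 0.2762]
eef_rot: [0.485, 0.875, -0.0, 0.001]
contact_force: [0.7, 0.2, -0.3]
opening: 1.001
finger_force: 0.0
scene [ 289  235   52   87 1777] [ 540.6 -230.1] [171.4  48.2] 76.9 0.05448426852637764
scene [408 293   9  23 124] [ 676.4 -367.6] [35.1  8.9] 49.6 0.048724239442938445
scene [270 349  37  30 423] [ 418.7 -348.1] [29.1 67.5] 34.1 0.04762950204540878
top [391 116  18  13 114] [ 677.1 -365.6] [37.2 10.1] 51.7 0.05085019663988502
top [ 306  163   77   35 1219] [ 542.5 -226.8] [170.3  48.5] 77.0 0.054995273695280164
```

```bash
python3 -m pendant '[{"claw":1,"dx":26,"dy":-32,"dz":0,"twist":-0.06},{"claw":1,"dx":54,"dy":-64,"dz":0,"twist":-0.12},{"claw":1,"dx":82,"dy":-98,"dz":0,"twist":-0.19},{"claw":1,"dx":110,"dy":-132,"dz":0,"twist":-0.25},{"claw":1,"dx":126,"dy":-152,"dz":0,"twist":-0.27},{"claw":1,"dx":132,"dy":-158,"dz":0,"twist":-0.27},{"claw":1,"dx":132,"dy":-158,"dz":0,"twist":-0.27}]' 30
python3 - <<'E'
from h import *
p,d,W=cloud('wrist'); s=r.get_state()
z=W[...,2]; m=(z>.135)&(z<.19)&(abs(W[...,0]-.48)<.1)&(abs(W[...,1]-.2)<.1)
P=W[m]; print(len(P))
if len(P)>20: print(cv2.minAreaRect(P[:,:2].astype(np.float32)*1000),P[:,2].max())
print(R.from_quat(s['eef_rot']).as_matrix().round(3)[:,1],s['tool_pos'])
cv2.imwrite('pics/c.png',p)
E
```

```text
clock: 2.0
tool_pos: [0.4766, 0.207, 0.2758]
eef_rot: [0.596, 0.803, 0.0, -0.0]
contact_force: [0.2, -0.1, 0.1]
opening: 1.0
finger_force: 0.0
774
((479.1214599609375, 208.47364807128906), (8.778478622436523, 93.7826156616211), 15.994490623474121) 0.1824383526090444
[ 0.956  0.293 -0.   ] [0.47566727 0.20845941 0.27577026]
```

View pics/c.png

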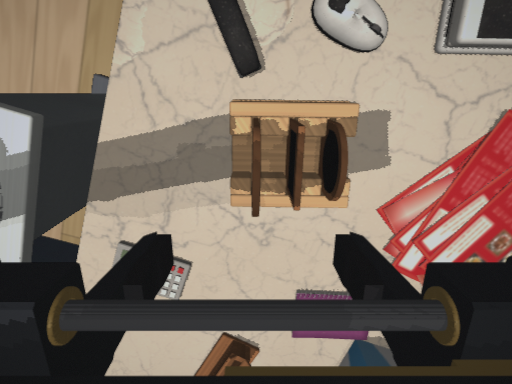

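```bash
python3 -m pendant '[{"claw":1,"dx":2,"dy":0,"dz":-25,"twist":-0.01},{"claw":1,"dx":2,"dy":0,"dz":-60,"twist":-0.01},{"claw":1,"dx":2,"dy":0,"dz":-95,"twist":-0.01},{"claw":1,"dx":2,"dy":0,"dz":-125,"twist":-0.01},{"claw":1,"dx":2,"dy":0,"dz":-143,"twist":-0.01},{"claw":1,"dx":2,"dy":0,"dz":-143,"twist":-0.01},{"claw":0,"dx":2,"dy":0,"dz":-143,"twist":-0.01},{"claw":0,"dx":2,"dy":0,"dz":-143,"twist":-0.01}]' 25
python3 -m pendant '[{"claw":0,"dx":0,"dy":0,"dz":0,"twist":0},{"claw":0,"dx":0,"dy":0,"dz":0,"twist":0},{"claw":0,"dx":0,"dy":0,"dz":0,"twist":0},{"claw":0,"dx":0,"dy":0,"dz":0,"twist":0},{"claw":0,"dx":0,"dy":0,"dz":0,"twist":0},{"claw":0,"dx":0,"dy":0,"dz":0,"twist":0}]'
```

```text
clock: 2.85
tool_pos: [0.4787, 0.2087, 0.134]
eef_rot: [0.599, 0.801, 0.001, 0.0]
contact_force: [-0.0, 0.4, 0.4]
opening: 0.842
finger_force: 0.0
clock: 3.45
tool_pos: [0.4783, 0.2072, 0.1328]
eef_rot: [0.599, 0.801, 0.0, 0.0]
contact_force: [0.2, 0.1, -0.7]
opening: 0.296
finger_force: 0.0
```

```bash
python3 -m pendant '[{"claw":0,"dx":0,"dy":0,"dz":0,"twist":0},{"claw":0,"dx":0,"dy":0,"dz":0,"twist":0},{"claw":0,"dx":0,"dy":0,"dz":0,"twist":0},{"claw":0,"dx":0,"dy":0,"dz":0,"twist":0},{"claw":0,"dx":0,"dy":0,"dz":0,"twist":0},{"claw":0,"dx":0,"dy":0,"dz":0,"twist":0}]'
```

```text
clock: 4.05
tool_pos: [0.4782, 0.2073, 0.1328]
eef_rot: [0.599, 0.801, -0.0, -0.0]
contact_force: [0.1, -0.6, -0.5]
opening: 0.086
finger_force: 25.0
```

```bash
python3 -m pendant '[{"claw":0,"dx":0,"dy":0,"dz":8,"twist":0},{"claw":0,"dx":0,"dy":0,"dz":22,"twist":0},{"claw":0,"dx":0,"dy":0,"dz":40,"twist":0},{"claw":0,"dx":0,"dy":0,"dz":62,"twist":0},{"claw":0,"dx":0,"dy":0,"dz":86,"twist":0},{"claw":0,"dx":0,"dy":0,"dz":110,"twist":0},{"claw":0,"dx":0,"dy":0,"dz":124,"twist":0},{"claw":0,"dx":0,"dy":0,"dz":130,"twist":0}]'
python3 -m pendant '[{"claw":0,"dx":3,"dy":-15,"dz":0,"twist":-0.02},{"claw":0,"dx":7,"dy":-45,"dz":0,"twist":-0.05},{"claw":0,"dx":11,"dy":-80,"dz":0,"twist":-0.1},{"claw":0,"dx":16,"dy":-118,"dz":0,"twist":-0.15},{"claw":0,"dx":21,"dy":-156,"dz":0,"twist":-0.2},{"claw":0,"dx":27,"dy":-194,"dz":0,"twist":-0.25},{"claw":0,"dx":33,"dy":-228,"dz":0,"twist":-0.3},{"claw":0,"dx":36,"dy":-246,"dz":0,"twist":-0.33}]'
```

```text
clock: 4.85
tool_pos: [0.479, 0.2076, 0.2648]
eef_rot: [0.599, 0.801, 0.001, 0.001]
contact_force: [-1.5, -0.5, -1.5]
opening: 0.084
finger_force: 25.0
clock: 5.65
tool_pos: [0.5132, -0.0441, 0.262]
eef_rot: [0.725, 0.688, -0.002, 0.0]
contact_force: [-0.1, 0.6, -0.7]
opening: 0.091
finger_force: 25.0
```

```bash
python3 -m pendant '[{"claw":0,"dx":3,"dy":-18,"dz":0,"twist":-0.03},{"claw":0,"dx":8,"dy":-52,"dz":0,"twist":-0.07},{"claw":0,"dx":14,"dy":-90,"dz":0,"twist":-0.11},{"claw":0,"dx":19,"dy":-128,"dz":0,"twist":-0.15},{"claw":0,"dx":24,"dy":-162,"dz":0,"twist":-0.18},{"claw":0,"dx":27,"dy":-182,"dz":0,"twist":-0.185},{"claw":0,"dx":28,"dy":-189,"dz":0,"twist":-0.185},{"claw":0,"dx":28,"dy":-189,"dz":0,"twist":-0.185}]'
python3 -m pendant '[{"claw":0,"dx":0,"dy":0,"dz":0,"twist":0},{"claw":0,"dx":0,"dy":0,"dz":0,"twist":0}]'
cat > look.py <<'E'
from h import *
import sys
s=r.get_state(); print(R.from_quat(s['eef_rot']).as_matrix().round(3)[:,1],s['tool_pos'].round(4))
n=np.array([np.cos(np.radians(13)),-np.sin(np.radians(13))]); t=np.array([-n[1],n[0]]); o=np.array([.5415,-.2285])
ims=[]
for c in ['wrist','scene','top']:
    p,d,W=cloud(c); ims.append(p); z=W[...,2]
    A=(W[...,:2]-o)@n; B=(W[...,:2]-o)@t
    m=(abs(A)<.07)&(abs(B)<.13)&(z>.015)&(z<.065)
    k,l,st,_=cv2.connectedComponentsWithStats(m.astype(np.uint8))
    if k>1:
        i=1+st[1:,4].argmax(); P=W[l==i]; cc,sz,a=cv2.minAreaRect(P[:,:2].astype(np.float32)*1000); print(c,'stand',len(P),np.round(cc,1),np.round(sz,1),round(a,1))
    f=(abs(A)<.06)&(abs(B)<.07)&(z>.08)&(z<s['tool_pos'][2]-.01)
    P=W[f]; print(c,'board',len(P)); 
    if len(P)>20: print([np.round(q,1) for q in cv2.minAreaRect(P[:,:2].astype(np.float32)*1000)],P[:,2].min().round(4), [(zz,np.median(A[f&(abs(z-zz)<.008)]).round(4)) for zz in (.15,.18,.21,.24) if (f&(abs(z-zz)<.008)).any()])
    # channel profile: median height per A bin, central part
    if c!='scene': print('profile',[(a,np.round(np.nanmedian(z[(abs(A*1000-a)<1.5)&(abs(B)<.08)&(z<.065)]),3)) for a in range(-45,46,3) if ((abs(A*1000-a)<1.5)&(abs(B)<.08)&(z<.065)).sum()>3])
cv2.imwrite(sys.argv[1],cv2.resize(np.hstack([ims[0],ims[1]]),(800,300)))
E
python3 look.py pics/d.png
```

```text
clock: 6.45
tool_pos: [0.5411, -0.2289, 0.2619]
eef_rot: [0.784, 0.621, -0.001, -0.001]
contact_force: [-0.3, -0.6, 0.0]
opening: 0.091
finger_force: 25.0
clock: 6.65
tool_pos: [0.5422, -0.2258, 0.2626]
eef_rot: [0.783, 0.623, 0.0, -0.001]
contact_force: [-0.8, 1.2, -0.7]
opening: 0.085
finger_force: 25.0
[ 0.974 -0.225 -0.001] [ 0.5422 -0.2258  0.2626]
wrist stand 2991 [ 541.9 -227.6] [169.6  47.7] 76.9
wrist board 186
[array([ 553.5, -178.9]), array([1.7, 8. ]), np.float64(77.2)] 0.1433 [(0.15, np.float64(0.0006)), (0.18, np.float64(0.0006)), (0.21, np.float64(0.0003)), (0.24, np.float64(-0.0))]
profile [(-45, np.float64(0.001)), (-42, np.float64(0.001)), (-39, np.float64(0.01)), (-36, np.float64(0.011)), (-33, np.float64(0.011)), (-30, np.float64(0.011)), (-27, np.float64(0.011)), (-24, np.float64(0.053)), (-21, np.float64(0.055)), (-18, np.float64(0.054)), (-15, np.float64(0.051)), (-12, np.float64(0.048)), (-9, np.float64(0.045)), (-6, np.float64(0.013)), (-3, np.float64(0.011)), (0, np.float64(0.012)), (3, np.float64(0.011)), (6, np.float64(0.012)), (9, np.float64(0.045)), (12,
[... 865 characters left out ...]
, (-39, np.float64(0.007)), (-36, np.float64(0.009)), (-33, np.float64(0.009)), (-30, np.float64(0.009)), (-27, np.float64(0.009)), (-24, np.float64(0.01)), (-21, np.float64(0.049)), (-18, np.float64(0.051)), (-15, np.float64(0.049)), (-12, np.float64(0.046)), (-9, np.float64(0.043)), (-6, np.float64(0.04)), (-3, np.float64(0.01)), (0, np.float64(0.009)), (3, np.float64(0.009)), (6, np.float64(0.013)), (9, np.float64(0.04)), (12, np.float64(0.045)), (15, np.float64(0.048)), (18, np.float64(0.051)), (21, np.float64(0.053)), (24, np.float64(0.051)), (30, np.float64(0.01)), (33, np.float64(0.009)), (36, np.float64(0.009)), (39, np.float64(0.008)), (42, np.float64(-0.0)), (45, np.float64(-0.0))]
```

View pics/d.png

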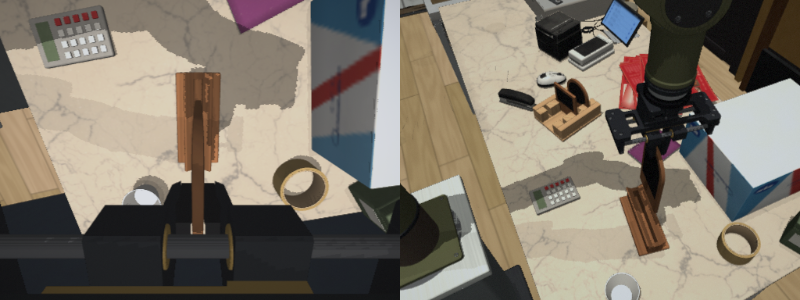

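```bash
python3 -m pendant '[{"claw":0,"dx":0,"dy":0,"dz":-15,"twist":0},{"claw":0,"dx":0,"dy":0,"dz":-35,"twist":0},{"claw":0,"dx":0,"dy":0,"dz":-55,"twist":0},{"claw":0,"dx":0,"dy":0,"dz":-70,"twist":0},{"claw":0,"dx":0,"dy":0,"dz":-80,"twist":0},{"claw":0,"dx":0,"dy":0,"dz":-80,"twist":0}]'
python3 look.py pics/e.png | grep -A1 -E 'wrist|scene'
```

```text
clock: 7.4
tool_pos: [0.5416, -0.2269, 0.1817]
eef_rot: [0.783, 0.622, -0.001, -0.001]
contact_force: [-0.6, 0.3, -1.4]
opening: 0.085
finger_force: 25.0
wrist stand 4560 [ 543.4 -221.9] [157.8  47.7] 76.9
wrist board 173
[array([ 552.8, -180. ]), array([1.6, 7.9]), np.float64(78.6)] 0.0803 [(0.15, np.float64(0.0003))]
--
scene stand 1296 [ 540.5 -230.4] [171.2  47.5] 77.0
scene board 756
[array([ 537. , -230.4]), array([100.2,   8.3]), np.float64(81.1)] 0.08 [(0.15, np.float64(-0.0042))]
```

View pics/e.png

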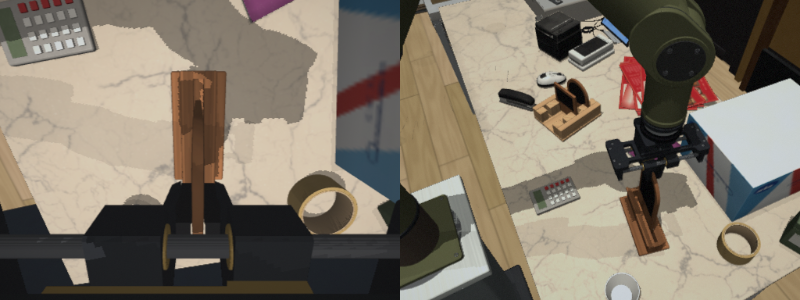

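```bash
python3 -m pendant '[{"claw":0,"dx":0,"dy":0,"dz":-8,"twist":0},{"claw":0,"dx":0,"dy":0,"dz":-18,"twist":0},{"claw":0,"dx":0,"dy":0,"dz":-28,"twist":0},{"claw":0,"dx":0,"dy":0,"dz":-38,"twist":0},{"claw":0,"dx":0,"dy":0,"dz":-44,"twist":0},{"claw":0,"dx":0,"dy":0,"dz":-47,"twist":0},{"claw":0,"dx":0,"dy":0,"dz":-48,"twist":0},{"claw":0,"dx":0,"dy":0,"dz":-48,"twist":0}]'
python3 -m pendant '[{"claw":0,"dx":0,"dy":0,"dz":-1,"twist":0},{"claw":0,"dx":0,"dy":0,"dz":-2,"twist":0},{"claw":0,"dx":0,"dy":0,"dz":-2,"twist":0}]'
```

```text
clock: 8.35
tool_pos: [0.5424, -0.2278, 0.1349]
eef_rot: [0.783, 0.622, 0.0, 0.0]
contact_force: [0.4, -0.1, -1.0]
opening: 0.091
finger_force: 25.0
clock: 8.65
tool_pos: [0.5423, -0.2277, 0.1329]
eef_rot: [0.783, 0.622, 0.0, 0.0]
contact_force: [-0.0, -0.7, -1.0]
opening: 0.089
finger_force: 25.0
```

Force still reads only the board's weight; creep to contact.

```bash
python3 -m pendant '[{"claw":0,"dx":0,"dy":0,"dz":-0.5,"twist":0},{"claw":0,"dx":0,"dy":0,"dz":-1,"twist":0},{"claw":0,"dx":0,"dy":0,"dz":-1,"twist":0}]' | sed -n '2p;4p'
python3 -m pendant '[{"claw":0,"dx":0,"dy":0,"dz":-0.5,"twist":0},{"claw":0,"dx":0,"dy":0,"dz":-1,"twist":0},{"claw":0,"dx":0,"dy":0,"dz":-1,"twist":0}]' | sed -n '2p;4p'
```

```text
tool_pos: [0.5431, -0.2279, 0.1328]
contact_force: [0.4, 0.6, 5.8]
tool_pos: [0.5437, -0.228, 0.1328]
contact_force: [-1.8, 1.6, 11.6]
```

```bash
python3 -m pendant '[{"claw":0,"dx":0,"dy":0,"dz":1,"twist":0},{"claw":0.3,"dx":0,"dy":0,"dz":1,"twist":0},{"claw":0.5,"dx":0,"dy":0,"dz":1,"twist":0},{"claw":1,"dx":0,"dy":0,"dz":1,"twist":0},{"claw":1,"dx":0,"dy":0,"dz":1,"twist":0},{"claw":1,"dx":0,"dy":0,"dz":1,"twist":0},{"claw":1,"dx":0,"dy":0,"dz":1,"twist":0},{"claw":1,"dx":0,"dy":0,"dz":1,"twist":0}]'
python3 -m pendant '[{"claw":1,"dx":0,"dy":0,"dz":0,"twist":0},{"claw":1,"dx":0,"dy":0,"dz":0,"twist":0},{"claw":1,"dx":0,"dy":0,"dz":0,"twist":0},{"claw":1,"dx":0,"dy":0,"dz":0,"twist":0}]'
python3 look.py pics/f.png | grep -A1 -E 'wrist|scene'
```

```text
clock: 10.05
tool_pos: [0.5423, -0.2277, 0.1318]
eef_rot: [0.783, 0.622, 0.0, -0.0]
contact_force: [-0.9, -0.6, -0.8]
opening: 0.697
finger_force: 0.0
clock: 10.45
tool_pos: [0.5423, -0.2277, 0.1318]
eef_rot: [0.783, 0.622, 0.0, 0.0]
contact_force: [-0.4, 0.0, -0.5]
opening: 1.0
finger_force: 0.0
wrist stand 6856 [ 541.9 -228.2] [169.9  47.7] 76.9
wrist board 96
[array([ 554. , -180.9]), array([1.4, 7.8]), np.float64(76.3)] 0.0803 []
--
scene stand 1389 [ 538.4 -230.4] [170.3  48.9] 78.7
scene board 324
[array([ 537.3, -230.8]), array([99.8,  8.3]), np.float64(81.2)] 0.08 []
```

View pics/f.png

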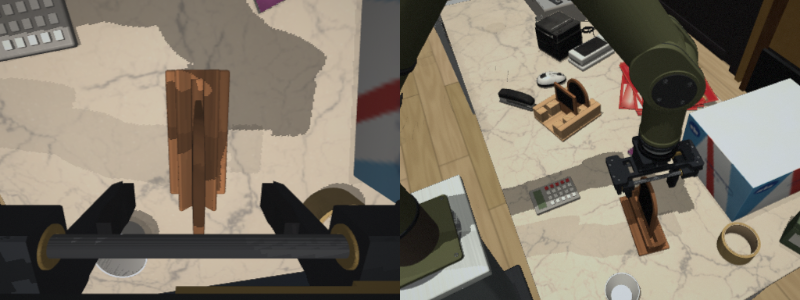

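The board stands in the channel and the fingers are clear on both sides, so I retreat straight up.

```bash
python3 -m pendant '[{"claw":1,"dx":0,"dy":0,"dz":10,"twist":0},{"claw":1,"dx":0,"dy":0,"dz":30,"twist":0},{"claw":1,"dx":0,"dy":0,"dz":55,"twist":0},{"claw":1,"dx":0,"dy":0,"dz":85,"twist":0},{"claw":1,"dx":0,"dy":0,"dz":110,"twist":0},{"claw":1,"dx":0,"dy":0,"dz":125,"twist":0},{"claw":1,"dx":0,"dy":0,"dz":130,"twist":0},{"claw":1,"dx":0,"dy":0,"dz":130,"twist":0}]'
python3 look.py pics/g.png | grep -A1 -E 'wrist|scene'
python3 - <<'E'
from h import *
p,d,W=cloud('wrist'); z=W[...,2]
m=(abs(W[...,0]-.5415)<.05)&(abs(W[...,1]+.2285)<.06)&(z>.08)&(z<.2); print('top z',z[m].max())
E
```

```text
clock: 11.4
tool_pos: [0.5426, -0.2278, 0.2627]
eef_rot: [0.783, 0.622, 0.0, 0.001]
contact_force: [0.4, -0.0, -0.7]
opening: 0.998
finger_force: 0.0
wrist stand 3372 [ 541.9 -227.9] [168.3  47.8] 76.9
wrist board 889
[array([ 543.3, -225.6]), array([93.3,  8.8]), np.float64(76.8)] 0.0806 [(0.15, np.float64(0.0008)), (0.18, np.float64(0.0008))]
--
scene stand 1498 [ 539.8 -230.1] [171.1  47.7] 77.7
scene board 934
[array([ 540.7, -231.5]), array([100.2,   9.6]), np.float64(77.6)] 0.08 [(0.15, np.float64(-0.0036)), (0.18, np.float64(-0.0002))]
top z 0.18260519726523516
```

View pics/g.png

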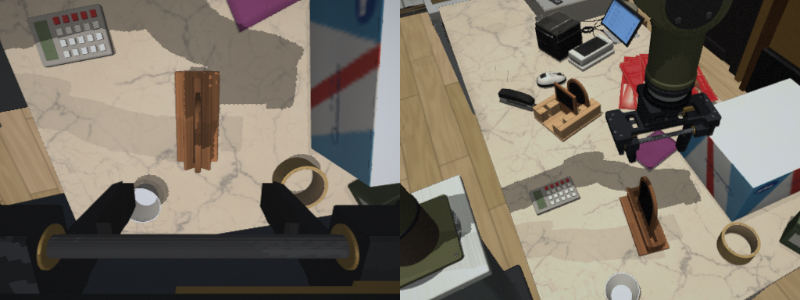

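The board stands upright in the channel (scene picture around 648,205), its top at 0.18 m. The two low boards are still in the rack, and the gripper is clear.

```bash
python3 -c "
from plant import r
print(r.finish_job())"
```

```text
the job is handed in; nothing more can be done
None
```

The tall arch-topped board now stands upright, foot on the floor of the display stand's channel, the two low boards are still in the rack, and I handed the job in at about 11.7 s on the robot's clock; no verdict was returned.

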